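# Turn the settled primer tin upside down, then stand it on the paint tray

## Task

The primer in the flat-sided screw-top tin has settled: turn the closed tin upside down, cap pointing straight down, and keep it so for a full second. Then set it down gently, upright and on its own, on the floor of the sheet-steel tray beside the paintbrush, and leave everything else on the bench where it lies.

Things in the scene. Friction and masses are not known exactly. Their poses are not given: they have to be found in the camera images.
- tin_mid (a point): Centre (45 mm above the underside) of the closed flat-sided screw-top tin: bare metal, paper label, black round cap. 56 mm along its x, 44 mm along y, body 90 mm along z (up); the cap, 26 mm across, on the middle of the top reaches 108 mm above the underside. 0.18 to 0.34 kg, mass centred here. Starts standing on the bench near the round tin, on either side of it; lies steadily on any flat side.
- tray: Sheet-steel drip tray fixed on the bench: 260 mm along its x, 200 mm along its y, walls 3 mm thick and 14 mm high, origin at the centre of its underside; its floor is 3 mm above the origin. The paintbrush lies on its -y side; the +y side is empty. Between the tray and the tins, beyond the grease tin, the bench is clear.
- paintbrush: Paintbrush 190 mm long and up to 42 mm wide, 20 mm high, lying in the tray along its own x (bristles at +x); origin under its middle. To be left alone.
- round_tin: Round lever-lid tin, 66 mm across, 72 mm high, standing on the bench; origin at the centre of its underside. To be left alone.
- tape: Roll of masking tape lying flat, 100 mm across, 25 mm high; origin at the centre of its underside. To be left alone.
- grease_tin: Squat round grease tin, 86 mm across, 44 mm high; origin at the centre of its underside. To be left alone.
- hammer: Hammer lying along its own x, 300 mm long, head at +x, head about 80 mm across, 26 mm high; origin under the middle of its length. To be left alone.
- bracket: Flat welded steel bracket, 8 mm thick, legs 180 mm (along its x) and about 112 mm (along +y from its -x end), lying flat; origin under the middle of the long leg. To be left alone.
- wire_brush: Wire brush lying bristles down along its own x, 250 mm long, 30 mm wide, 28 mm high; origin under its middle. To be left alone.

How it is judged:
By the outcome, as a careful person would: the job done as asked, in the order asked, and still so for the second after the job is handed in, with the robot touching nothing.
It also fails if it takes over 72 s, if anything falls off the work surface, if the arm or the gripper's body presses on something with over 40 N, if the wrist force passes 120 N, or if a joint passes its speed limit or range.

## Robot

A 6-joint arm with a two-finger parallel gripper is mounted at the origin on the work surface. World frame = base frame: x ahead of the robot, y to its left, z up, the work surface at z = 0. Lengths are in m, angles in rad, forces in N, time in s.
With the tool pointing down it reaches from about 0.375 to 0.925 m from the base axis. Payload 5.7 kg.
Tool frame: the origin (TCP) lies between the finger pads; the fingertips stand 17 mm ahead of it and the grasp point (between the pads) lies 2 mm behind it; z points along the fingers, y is the line along which they close (so a half turn about z gives the same grasp; the last joint's range is limited). The gripper opens to 88 mm and grips with 3 to 60 N. Pads are 20 mm wide; open, the fingers measure 115 mm over their backs; the gripper's body (75 mm by 178 mm) begins 61 mm behind the grasp point.
Start: joints at [1.135, 0.359, 1.51, -0, 1.272, -0.115], TCP at [0.189, 0.569, 0.24] pointing down, gripper open.
Joint ranges: [-2.97, 2.97], [-1.01, 2.36], [0.21, 2.38], [-0.96, 4.11], [0.2, 2.71], [-2.98, 2.98]. Speed limits (rad/s): [2.39, 2.39, 3.14, 3.14, 3.14, 3.14].

## Interface

Orientations are given as [roll, pitch, yaw] about the fixed x, y, z axes, in that order (R = Rz(yaw) Ry(pitch) Rx(roll)).
In Python, from rig import get_state, read_camera, hand_in gives the robot as it stands. The module is installed in compiled form; this text tells all that it offers.
- The arm moves only by the shell command python3 -m inch 'ROWS' [OPENING]. ROWS is JSON, a list of rows, each a list of 2 entries, a list of its own where there are three numbers: the shift along the tool's x, y, z in m, then the turn, a rotation vector about the tool's x, y, z in degrees. A call has 1 to 8 rows; each row is the pose to reach, as a shift and turn from the pose commanded when the call began, along the tool's axes at that moment; what a row does not reach only later rows make up. A row lasts 1/10 s, in which the tool goes at most 50 mm and 8.59 degrees, less where a joint would pass 70% of its speed; a pose out of reach is approached as far as the arm can. A call with a gripper value outside its range is refused whole. OPENING is the closure in counts, from 0 (fully open) to 255 (shut), set as the call begins (- or left out, the last holds). The fingers move at their own pace and stop on an object; the grip force is fixed at half the most. Time passes only in rows, so rows that repeat a pose let the fingers close. It gives the time, the measured TCP pose, the force, the opening and the grip force at its end, in the units of the state.
- get_state(): the state, without advancing time (a new reading comes with each control period).
- read_camera(name): name is "side" or "top"; returns a dict with "image" (480x640x3 uint8, blue, green, red), "fx", "fy", "cx", "cy" (pixels), "D" ([k1, k2, p1, p2, k3] as OpenCV has them; the pictures are not rectified), "world_from_camera" (4x4, takes a point from camera to world coordinates). Camera axes: x right, y down, z forward; pixel columns grow to the right and rows downward; lengths in m; the calibration is good to about 2 mm. A picture is of the moment at which its call begins. There is no depth.
- hand_in(): hands the job in; it is judged then, once.
The state is a dict: "time": time; "q": joint angles; "qvel": joint speeds; "tau": joint torques, N m; "position": TCP position; "eef_rot": TCP orientation; "force": force on the tool from outside, world axes, zero at the start; "torque": the same for the moment, N m; "grip_width": opening from 0.0 (shut) to 1.0 (fully open); "finger_force": force on a finger pad.
Only numpy, scipy, OpenCV 4.12 (cv2) and the standard library are available. Lean on these libraries where they do the work, as an engineer would, in place of code of your own. Each camera call takes 0.05 s, during which the arm holds its last target. There are 200 camera calls.

## Working session

There is one attempt and no reset: what is moved stays moved. The work goes in short steps, Python scripts to look and compute and a shell command to move; the robot and the scene stay as the last step left them, time stands still between calls to the robot, and variables do not carry over. Pictures are saved under pics/ and viewed, at most 10 in all, crops included, and the job is handed in when it is done.

```bash
mkdir -p pics
cat > h.py <<'E'
import numpy as np, cv2
from rig import *
def snap(n,f):
    c=read_camera(n); cv2.imwrite(f,c["image"]); return c
def ray(c,u,v,z):
    K=np.array([[c["fx"],0,c["cx"]],[0,c["fy"],c["cy"]],[0,0,1]])
    p=cv2.undistortPoints(np.array([[[u,v]]],float),K,np.array(c["D"],float)).ravel()
    T=np.array(c["world_from_camera"]); d=T[:3,:3]@[p[0],p[1],1]; o=T[:3,3]
    return o+d*(z-o[2])/d[2]
E
python3 - <<'E'
from h import *
for n in("top","side"):
    c=snap(n,f"pics/{n}0.png"); print(n,np.round(c["world_from_camera"],3).tolist(),c["fx"])
s=get_state(); print(s)
E
```

```text
top [[0.005, -0.996, 0.088, 0.406], [-1.0, -0.006, -0.014, 0.055], [0.015, -0.088, -0.996, 1.291], [0.0, 0.0, 0.0, 1.0]] 456.99687990903396
side [[0.831, -0.296, 0.471, -0.109], [-0.556, -0.415, 0.72, -0.947], [-0.018, -0.86, -0.51, 0.766], [0.0, 0.0, 0.0, 1.0]] 525.9300962763166
{'time': 0.1, 'q': array([ 1.13490608e+00,  3.59439844e-01,  1.51131818e+00,  8.59076573e-06,
        1.27251958e+00, -1.15089499e-01]), 'qvel': array([ 0.00140318, -0.00071023, -0.00223313,  0.00131391,  0.00033071,
        0.00139446]), 'tau': array([ 1.42886770e-04, -5.16355777e+01, -2.71410120e+01,  6.79118279e-02,
        2.76230945e-02, -7.00576749e-06]), 'position': array([0.18893915, 0.56884249, 0.23889185]), 'eef_rot': array([-3.13991980e+00, -2.01644174e-04,  2.82078921e+00]), 'force': array([-0.14932195, -0.25863086,  0.53593448]), 'torque': array([-0.00212714,  0.01740509, -0.035567  ]), 'finger_force': 0.0, 'grip_width': 1.0012757431989612}
```

View pics/top0.png

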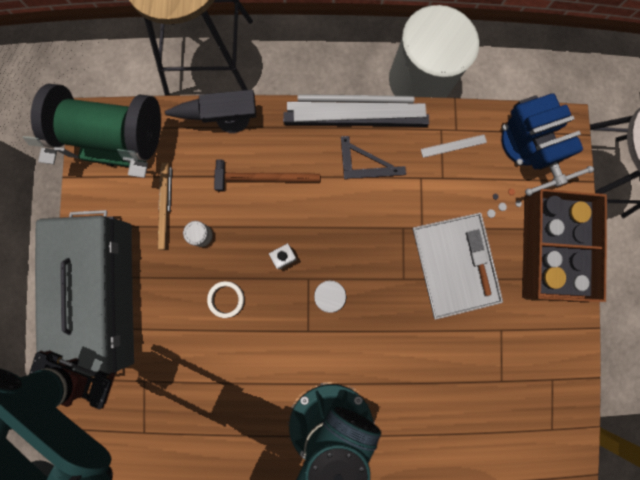

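View pics/side0.png

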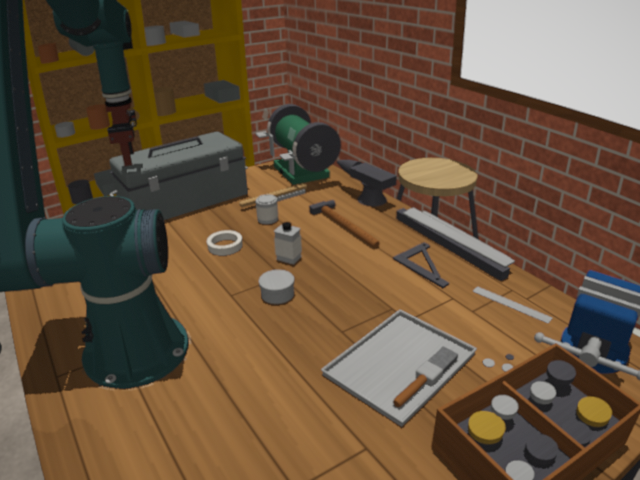

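Top view: the tin is at about (284,257), the round tin at (198,234), the tape at (226,300) and the grease tin at (330,296). The tray centre is at about (458,266), with the brush at (481,262). The side view confirms the square tin at (288,243) and clear bench between it and the tray.

Run:
```python
from h import *
c=read_camera("top"); s=read_camera("side")
a=cv2.resize(c["image"][232:282,254:314],None,fx=8,fy=8,interpolation=cv2.INTER_CUBIC)
b=cv2.resize(s["image"][215:275,262:316],None,fx=400/60,fy=400/60,interpolation=cv2.INTER_CUBIC)
cv2.imwrite("pics/tin.png",np.hstack([a[:400],b[:400,:310]]))
for n,u,v,z in[("round",198,232,.072),("tape",226,300,.025),("grease",330,296,.044),("hamhead",220,175,.02),("hamend",320,178,.02),("tinTop",284,257,.09),("capTop",283,256,.108),("t1",414,227,.014),("t2",481,214,.014),("t3",501,302,.014),("t4",437,319,.014),("brB",475,240,.02),("brH",488,290,.02)]: print(n,np.round(ray(c,u,v,z),3))
```

```text
round [0.531 0.362 0.072]
tape [0.348 0.291 0.025]
grease [0.362 0.005 0.044]
hamhead [0.7   0.317 0.02 ]
hamend [0.692 0.033 0.02 ]
tinTop [0.465 0.128 0.09 ]
capTop [0.466 0.13  0.108]
t1 [ 0.555 -0.234  0.014]
t2 [ 0.594 -0.43   0.014]
t3 [ 0.343 -0.484  0.014]
t4 [ 0.296 -0.297  0.014]
brB [ 0.519 -0.408  0.02 ]
brH [ 0.377 -0.443  0.02 ]
```

View pics/tin.png

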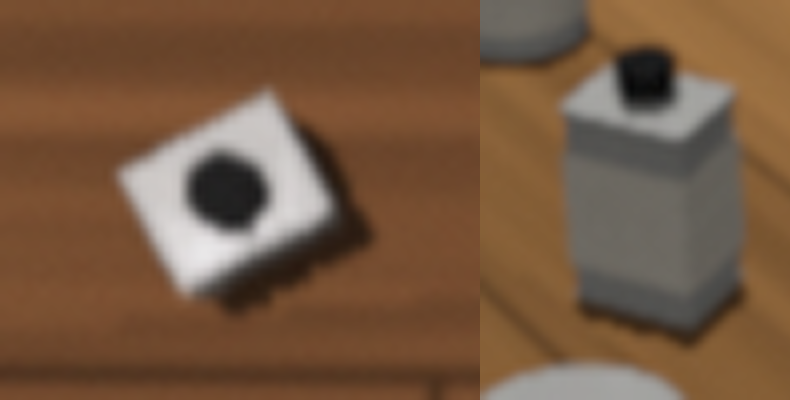

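```bash
python3 -m inch '[[[-0.52,-0.43,-0.12],[0,0,0]],[[-0.52,-0.43,-0.12],[0,0,0]],[[-0.52,-0.43,-0.12],[0,0,0]],[[-0.52,-0.43,-0.12],[0,0,0]],[[-0.52,-0.43,-0.12],[0,0,0]],[[-0.52,-0.43,-0.12],[0,0,0]],[[-0.52,-0.43,-0.12],[0,0,0]],[[-0.52,-0.43,-0.12],[0,0,0]]]'
cat >> h.py <<'E'
from scipy.spatial.transform import Rotation as Rn
def cur():
    s=get_state(); return np.array(s["position"]),Rn.from_euler("xyz",s["eef_rot"]),s
def tgt(az,el,sg):
    "tool z at azimuth/elevation deg, tool y horizontal, sg picks which way"
    a,e=np.radians([az,el]); z=np.array([np.cos(e)*np.cos(a),np.cos(e)*np.sin(a),np.sin(e)])
    y=sg*np.array([-np.sin(a),np.cos(a),0]); return Rn.from_matrix(np.c_[np.cross(y,z),y,z])
def go(p,R):
    P,C,s=cur(); print("t",s["time"],"shift",np.round(C.inv().apply(np.array(p)-P),4),"turn",np.round((C.inv()*R).as_rotvec(True),2))
E
python3 - <<'E'
from h import *
P,C,s=cur(); print(P,s["q"],s["eef_rot"])
c=read_camera("top")
W=[ray(c,254+u/8,232+v/8,.09) for u,v in[(118,175),(270,90),(335,205),(188,295)]]
W=np.array(W);print(W.mean(0))
for i,j in((0,1),(3,2),(1,2),(0,3)): d=W[j]-W[i]; print(np.hypot(*d[:2]),np.degrees(np.arctan2(d[1],d[0])))
E
```

```text
time: 1.0
position: [0.3986, 0.2337, 0.3101]
eef_rot: [3.141, 0.0, 2.821]
force: [1.1, 0.2, -0.8]
grip_width: 0.998
finger_force: 0.0
[0.39860174 0.23368401 0.31011842] [ 3.80598607e-01  9.22777848e-02  1.68955289e+00 -2.51148076e-05
  1.35949276e+00 -8.69573443e-01] [3.14143773e+00 2.21544812e-04 2.82097362e+00]
[0.4674624  0.13238945 0.09      ]
0.0572256980243074 -60.30350221814016
0.05648484599702741 -58.111836742740756
0.04358700762246698 -150.06153649079658
0.04575694104744831 -149.09350528969077
```

```bash
python3 -m inch '[[[-0.29,-0.19,-0.06],[0,0,0]],[[-0.29,-0.19,-0.06],[0,0,0]],[[-0.29,-0.19,-0.06],[0,0,0]],[[-0.29,-0.19,-0.06],[0,0,0]],[[-0.29,-0.19,-0.06],[0,0,0]],[[-0.29,-0.19,-0.06],[0,0,0]],[[-0.29,-0.19,-0.06],[0,0,0]],[[-0.29,-0.19,-0.06],[0,0,0]]]'
python3 - <<'E'
from h import *
print(get_state()["q"])
for el in(-60,-30,0,30,60):
  for sg in(1,-1):
    for b in (1.9,2.2):
      A=Rn.from_euler("ZY",[-.15,b]); q=(A.inv()*tgt(120.5,el,sg)).as_euler("ZYZ"); print(el,sg,b,np.round([q[0],q[1],q[2]-np.pi/2],2))
go([.58,-.02,.38],tgt(120.5,-30,1));go([.58,-.02,.38],tgt(120.5,-30,-1))
E
```

```text
time: 1.85
position: [0.6169, -0.0409, 0.3697]
eef_rot: [-3.14, 0.003, 2.816]
force: [-0.0, 0.7, -0.5]
grip_width: 0.999
finger_force: 0.0
[-0.17676622  0.30049588  1.27942988 -0.00193842  1.55867618 -1.42226358]
-60 1 1.9 [ 0.4   1.59 -3.89]
-60 1 2.2 [ 0.41  1.31 -4.01]
-60 -1 1.9 [ 0.4   1.59 -0.75]
-60 -1 2.2 [ 0.41  1.31 -0.86]
-30 1 1.9 [ 0.8   1.93 -3.81]
-30 1 2.2 [ 0.75  1.72 -4.03]
-30 -1 1.9 [ 0.8   1.93 -0.67]
-30 -1 2.2 [ 0.75  1.72 -0.88]
0 1 1.9 [ 1.31  2.21 -3.56]
0 1 2.2 [ 1.12  2.11 -3.89]
0 -1 1.9 [ 1.31  2.21 -0.41]
0 -1 2.2 [ 1.12  2.11 -0.75]
30 1 1.9 [ 1.99  2.32 -3.12]
30 1 2.2 [ 1.69  2.4  -3.53]
30 -1 1.9 [1.99 2.32 0.03]
30 -1 2.2 [ 1.69  2.4  -0.39]
60 1 1.9 [ 2.65  2.19 -2.69]
60 1 2.2 [ 2.5   2.44 -2.91]
60 -1 1.9 [2.65 2.19 0.45]
60 -1 2.2 [2.5  2.44 0.23]
t 1.85 shift [ 0.0417  0.008  -0.0104] turn [ -71.41  -26.53 -123.15]
t 1.85 shift [ 0.0417  0.008  -0.0104] turn [-21.38  57.55  37.  ]
```

```bash
python3 -m inch '[[[0.0,0.0,0.0],[-21,57,37]],[[0.0,0.0,0.0],[-21,57,37]],[[0.0,0.0,0.0],[-21,57,37]],[[0.0,0.0,0.0],[-21,57,37]],[[0.0,0.0,0.0],[-21,57,37]],[[0.0,0.0,0.0],[-21,57,37]],[[0.0,0.0,0.0],[-21,57,37]],[[0.0,0.0,0.0],[-21,57,37]]]'
cat >> h.py <<'E'
from scipy.optimize import least_squares
D=[([1.135,.359,1.511,0,1.2725,-.115],[.1889,.5688,.2389]),([.3806,.0923,1.6896,0,1.3595,-.8696],[.3986,.2337,.3101]),([-.1768,.3005,1.2794,-.0019,1.5587,-1.4223],[.6169,-.0409,.3697])]
def fk(q,L):
    A=Rn.from_euler("Z",q[0]); B=A*Rn.from_euler("Y",q[1]); C=B*Rn.from_euler("Y",q[2]); T=C*Rn.from_euler("ZYZ",[q[3],q[4],q[5]+np.pi/2])
    w=A.apply([L[0],0,L[1]])+B.apply([0,0,L[2]])+C.apply([L[5],0,L[3]]); return w+T.apply([0,0,L[4]]),T,w
E
python3 - <<'E'
from h import *
P,C,s=cur(); q=list(s["q"]); print(P,s["q"]); D.append((q,P)); print(repr((np.round(q,4).tolist(),np.round(P,4).tolist())))
r=least_squares(lambda L:np.r_[np.ravel([fk(a,L)[0]-p for a,p in D]),1e-3*(L-[0,.4,.45,.45,.25,0])],[0,.4,.45,.45,.25,0]); print(r.x,np.abs(r.fun).max())
print("ori err",(fk(q,r.x)[1].inv()*C).magnitude()); print("wrist",fk(q,r.x)[2])
for el in(-30,):go([.58,-.04,.38],tgt(120.5,el,-1))
E
```

```text
time: 2.65
position: [0.6136, -0.0356, 0.3695]
eef_rot: [3.129, -1.011, 2.141]
force: [1.0, 0.1, -0.8]
grip_width: 1.002
finger_force: 0.0
[ 0.61361037 -0.03557798  0.36954634] [-0.44957554  0.73399416  0.94256909  0.64608281  2.28519611 -0.79438333]
([-0.4496, 0.734, 0.9426, 0.6461, 2.2852, -0.7944], [0.6136, -0.0356, 0.3695])
[-0.02012569  0.23548916  0.75407323  0.42282335  0.46405546  0.12491006] 0.07146491544389869
ori err 3.1888728582940726e-16
wrist [ 0.80359494 -0.38776001  0.62654277]
t 2.65 shift [ 0.0165 -0.0308  0.0063] turn [-1.11  2.05  1.12]
```

```bash
python3 -m inch '[[[0.0,-0.0,-0.1],[0,0,25]],[[0.0,-0.0,-0.1],[0,0,25]],[[0.0,-0.0,-0.1],[0,0,25]],[[0.0,-0.0,-0.1],[0,0,0]],[[0.0,-0.0,-0.1],[0,0,0]],[[0.0,-0.0,-0.1],[0,0,0]]]'
cat >> h.py <<'E'
D.append(([-0.4496, 0.734, 0.9426, 0.6461, 2.2852, -0.7944], [0.6136, -0.0356, 0.3695]))
def fk(q,L):
    A=Rn.from_euler("Z",q[0]); B=A*Rn.from_euler("Y",q[1]); C=B*Rn.from_euler("Y",q[2]); F=C*Rn.from_euler("Z",q[3]); T=F*Rn.from_euler("YZ",[q[4],q[5]+np.pi/2])
    w=A.apply([L[0],L[6],L[1]])+B.apply([0,0,L[2]])+C.apply([L[5],0,L[3]])+F.apply([0,L[7],0]); return w+T.apply([0,0,L[4]]),T,w
E
python3 - <<'E'
from h import *
P,C,s=cur(); q=list(s["q"]); print(P,s["q"]); D.append((q,P)); print(repr((np.round(q,4).tolist(),np.round(P,4).tolist())))
L0=np.array([0,.3,.45,.45,.25,0,0,0])
for k in (1e-2,1e-3,1e-4):
  r=least_squares(lambda L:np.r_[np.ravel([fk(a,L)[0]-p for a,p in D]),k*(L-L0)],L0); print(np.round(r.x,4),np.abs(r.fun).max())
print("wrist",fk(q,r.x)[2])
go([.58,-.04,.38],tgt(120.5,-30,-1))
E
```

```text
time: 3.25
position: [0.6579, -0.1071, 0.4228]
eef_rot: [3.117, -1.007, 2.156]
force: [0.6, 0.1, -0.5]
grip_width: 0.999
finger_force: 0.0
[ 0.65792159 -0.10713439  0.42281084] [-0.4989384   0.83504576  0.61515686  0.75627604  2.48893056 -0.64929992]
([-0.4989, 0.835, 0.6152, 0.7563, 2.4889, -0.6493], [0.6579, -0.1071, 0.4228])
[-7.000e-04  2.669e-01  6.107e-01  4.344e-01  3.641e-01  1.125e-01
  6.900e-02 -1.000e-04] 0.0016068000531733846
[-0.0007  0.2669  0.6109  0.4344  0.3642  0.1125  0.069  -0.    ] 0.00017217382277079363
[-0.0007  0.2669  0.6109  0.4344  0.3642  0.1125  0.069  -0.    ] 0.00017213525103076943
wrist [ 0.82053525 -0.36863304  0.61740687]
t 3.25 shift [ 0.0167 -0.0305  0.1059] turn [-1.2   2.27  1.6 ]
```

```bash
cat >> h.py <<'E'
LK=np.array([-.0007,.2669,.6109,.4344,.3642,.1125,.069,0])
lo=np.array([-2.97,-1.01,.21,-.96,.2,-2.98]);hi=np.array([2.97,2.36,2.38,4.11,2.71,2.98])
def ik(p,R,q0):
    f=lambda q:(lambda t:np.r_[t[0]-p,.3*(t[1].inv()*R).as_rotvec()])(fk(q,LK))
    r=least_squares(f,np.clip(q0,lo+.01,hi-.01),bounds=(lo,hi)); q=r.x
    return q,np.linalg.norm(r.fun),np.min(np.minimum(q-lo,hi-q))
E
python3 - <<'E'
from h import *
q=get_state()["q"]
tin=np.array([.467,.132,.05]); Rg=tgt(120.5,-30,-1)
off=Rg.apply([0,0,.002])
qs=q
for p in([.52,.04,.15],tin): qs,e,m=ik(np.array(p)+off,Rg,qs); print("grasp",np.round(qs,2),round(e,4),round(m,2),fk(qs,LK)[2])
print("invert: pos az")
for p in([.5,.1,.45],[.55,0,.45],[.6,.0,.5],[.6,-.1,.5],[.5,-.1,.5],[.5,0,.45],[.45,0,.5]):
  for az in(120.5,90,60):
    R0=tgt(az,-30,-1); x=qs; ms=[];es=[]
    for k in range(0,181,15):
      ax=np.array([.5,0,.866]); x,e,m=ik(p,R0*Rn.from_rotvec(ax*k,degrees=True),x); es.append(e);ms.append(m)
    print(p,az,"err",round(max(es),4),"margin",round(min(ms),2),np.round(x,2))
print("place")
for az in(120,90,60,30,103):
  x,e,m=ik(np.array([.44,-.33,.058]),tgt(az,-30,-1),qs); print(az,round(e,4),round(m,2),np.round(x,2),fk(x,LK)[2])
E
```

```text
grasp [-0.42  0.81  1.43  0.54  1.82 -1.08] 0.0 0.89 [ 0.67920179 -0.23027101  0.3311    ]
grasp [-0.33  0.89  1.62  0.6   1.55 -1.18] 0.0 0.76 [ 0.62620179 -0.13827101  0.2311    ]
invert: pos az
[0.5, 0.1, 0.45] 120.5 err 0.0054 margin 0.0 [-0.36  0.87  1.53  1.3   2.54  2.43]
[0.5, 0.1, 0.45] 90 err 0.0 margin 0.3 [-0.53  0.78  1.86  1.38  2.28  2.15]
[0.5, 0.1, 0.45] 60 err 0.0 margin 0.16 [-0.65  0.75  2.22  1.55  2.11  1.77]
[0.55, 0, 0.45] 120.5 err 0.0575 margin 0.0 [-0.46  0.94  1.32  1.43  2.64  2.66]
[0.55, 0, 0.45] 90 err 0.0 margin 0.18 [-0.63  0.83  1.65  1.44  2.36  2.36]
[0.55, 0, 0.45] 60 err 0.0 margin 0.37 [-0.75  0.75  2.01  1.57  2.14  2.01]
[0.6, 0.0, 0.5] 120.5 err 0.074 margin 0.0 [-0.43  0.92  1.18  1.71  2.62  2.97]
[0.6, 0.0, 0.5] 90 err 0.0 margin 0.17 [-0.59  0.79  1.53  1.62  2.33  2.57]
[0.6, 0.0, 0.5] 60 err 0.0 margin 0.47 [-0.69  0.67  1.91  1.74  2.09  2.22]
[0.6, -0.1, 0.5] 120.5 err 0.1144 margin 0.0 [-0.55  0.95  1.12  1.7   2.69  2.98]
[0.6, -0.1, 0.5] 90 err 0.0 margin 0.06 [-0.7   0.84  1.4   1.64  2.42  2.7 ]
[0.6, -0.1, 0.5] 60 err 0.0 margi
[... 496 characters left out ...]
   1.44  2.16  1.91]
[0.45, 0, 0.5] 120.5 err 0.0518 margin 0.0 [-0.52  0.78  1.56  1.21  2.67  2.46]
[0.45, 0, 0.5] 90 err 0.0 margin 0.15 [-0.74  0.69  1.84  1.28  2.41  2.26]
[0.45, 0, 0.5] 60 err 0.0 margin 0.2 [-0.92  0.62  2.18  1.39  2.2   1.96]
place
120 0.0 0.65 [-0.87  1.07  1.05  0.17  2.06 -1.4 ] [ 0.59770323 -0.60315     0.2401    ]
90 0.0 0.86 [-1.06  0.99  1.26  0.46  1.85 -1.17] [ 0.44       -0.64540645  0.2401    ]
60 0.0 0.82 [-1.24  0.9   1.56  0.71  1.54 -1.07] [ 0.28229677 -0.60315     0.2401    ]
30 0.0 0.46 [-1.38  0.82  1.92  1.07  1.21 -1.17] [ 0.16685    -0.48770323  0.2401    ]
103 0.0 0.75 [-0.98  1.03  1.15  0.34  1.96 -1.25] [ 0.51095101 -0.63732261  0.2401    ]
```

Run:
```python
from h import *
R=tgt(120.5,-30,-1); p=np.array([.467,.132,.05])+R.apply([0,0,.002-.15]); print(p); go(p,R)
```

```text
[0.53205209 0.02156347 0.124     ]
t 3.25 shift [-0.1581 -0.0414  0.3082] turn [-1.2   2.27  1.6 ]
```

```bash
python3 -m inch '[[[-0.158,-0.0415,0.308],[-1.2,2.3,1.6]],[[-0.158,-0.0415,0.308],[-1.2,2.3,1.6]],[[-0.158,-0.0415,0.308],[-1.2,2.3,1.6]],[[-0.158,-0.0415,0.308],[-1.2,2.3,1.6]],[[-0.158,-0.0415,0.308],[-1.2,2.3,1.6]],[[-0.158,-0.0415,0.308],[-1.2,2.3,1.6]],[[-0.158,-0.0415,0.308],[-1.2,2.3,1.6]],[[-0.158,-0.0415,0.308],[-1.2,2.3,1.6]]]'
python3 -m inch '[[[0,0,0],[0,0,0]],[[0,0,0],[0,0,0]]]'
python3 - <<'E'
from h import *
R=tgt(120.5,-30,-1); go(np.array([.467,.132,.05])+R.apply([0,0,.002]),R)
c=read_camera("top"); s=read_camera("side")
a=cv2.resize(c["image"][200:320,250:370],(400,400),interpolation=cv2.INTER_CUBIC)
b=cv2.resize(s["image"][170:290,240:360],(400,400),interpolation=cv2.INTER_CUBIC)
cv2.imwrite("pics/pre.png",np.hstack([a,b]))
E
```

```text
time: 4.05
position: [0.5265, 0.0238, 0.1213]
eef_rot: [-3.117, -1.055, 2.08]
force: [-0.3, 0.1, 0.4]
grip_width: 1.003
finger_force: 0.0
time: 4.25
position: [0.5334, 0.0195, 0.126]
eef_rot: [-3.138, -1.044, 2.097]
force: [0.3, 0.1, 0.2]
grip_width: 1.0
finger_force: 0.0
t 4.25 shift [-0.     -0.0004  0.1531] turn [ 0.14  0.18 -0.19]
```

View pics/pre.png

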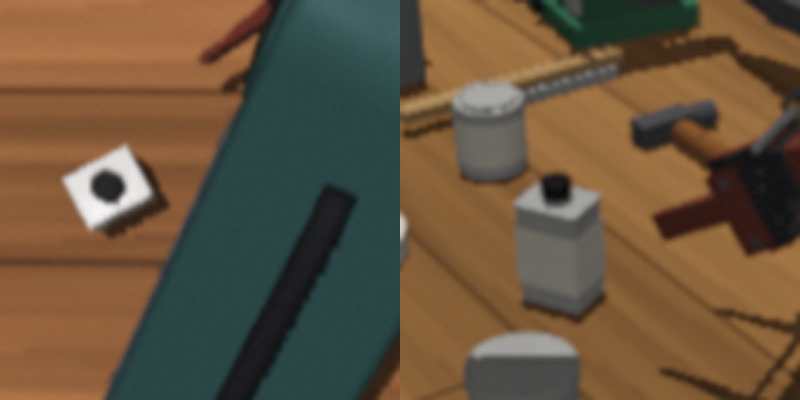

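The gripper is lined up with the tin, which stands at crop (107,187) in the top view. I'll advance, then close.

```bash
python3 -m inch '[[[0,0,0.04],[0,0,0]],[[0,0,0.08],[0,0,0]],[[0,0,0.11],[0,0,0]],[[0,0,0.135],[0,0,0]],[[0,0,0.153],[0,0,0]],[[0,0,0.153],[0,0,0]],[[0,0,0.153],[0,0,0]]]'
python3 -m inch '[[[0,0,0],[0,0,0]],[[0,0,0],[0,0,0]],[[0,0,0],[0,0,0]],[[0,0,0],[0,0,0]],[[0,0,0],[0,0,0]],[[0,0,0],[0,0,0]],[[0,0,0],[0,0,0]],[[0,0,0],[0,0,0]]]' 255
python3 - <<'E'
from h import *
s=read_camera("side");c=read_camera("top")
a=cv2.resize(c["image"][200:320,230:350],(400,400),interpolation=cv2.INTER_CUBIC)
b=cv2.resize(s["image"][170:290,240:360],(400,400),interpolation=cv2.INTER_CUBIC)
cv2.imwrite("pics/gr.png",np.hstack([a,b]))
P,C,s=cur(); print("up .1 in tool:",C.inv().apply([0,0,.1]),s["grip_width"]*88,P)
E
```

```text
time: 5.05
position: [0.466, 0.1336, 0.0486]
eef_rot: [-3.137, -1.045, 2.096]
force: [0.5, -0.2, -0.2]
grip_width: 1.002
finger_force: 0.0
time: 5.85
position: [0.4648, 0.1344, 0.048]
eef_rot: [-3.135, -1.046, 2.093]
force: [0.9, 0.0, 0.9]
grip_width: 0.498
finger_force: 30.0
up .1 in tool: [ 0.08656236 -0.00033262 -0.05006842] 43.72054511557818 [0.46484796 0.13437104 0.04802092]
```

View pics/gr.png

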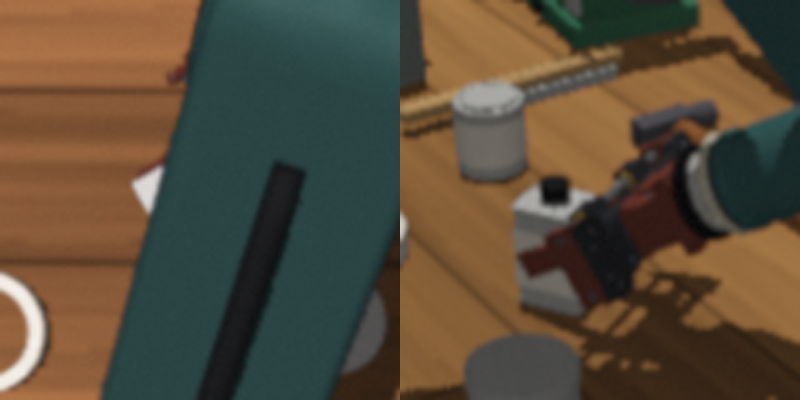

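The tin is gripped squarely across its 44 mm sides. Next I'll lift it straight up.

```bash
python3 -m inch '[[[0.017,0,-0.01],[0,0,0]],[[0.043,0,-0.025],[0,0,0]],[[0.07,0,-0.04],[0,0,0]],[[0.0866,0,-0.05],[0,0,0]],[[0.115,0,-0.066],[0,0,0]],[[0.115,0,-0.066],[0,0,0]]]'
python3 - <<'E'
from h import *
go([.55,.03,.4],tgt(90,-30,-1)); P,C,s=cur();print(s["force"],s["grip_width"])
E
```

```text
time: 6.55
position: [0.4657, 0.1347, 0.183]
eef_rot: [-3.141, -1.043, 2.099]
force: [0.5, -0.1, -2.7]
grip_width: 0.5
finger_force: 30.0
t 6.55 shift [ 0.1206  0.0198 -0.2241] turn [-26.24   0.22  15.18]
[ 0.5030859  -0.09662028 -2.65319879] 0.4996383371632837
```

```bash
python3 -m inch '[[[0.02,0.003,-0.035],[-4,0,2.3]],[[0.04,0.006,-0.075],[-8,0,4.7]],[[0.06,0.01,-0.112],[-13,0,7.5]],[[0.08,0.013,-0.15],[-17.5,0.1,10]],[[0.1,0.016,-0.187],[-22,0.2,12.7]],[[0.1206,0.02,-0.224],[-26.2,0.2,15.2]],[[0.1206,0.02,-0.224],[-26.2,0.2,15.2]]]'
python3 - <<'E'
from h import *
go([.6,0,.5],tgt(60,-30,-1)); P,C,s=cur();print(np.round(s["q"],3))
E
```

```text
time: 7.25
position: [0.5518, 0.0276, 0.3999]
eef_rot: [3.138, -1.044, 1.569]
force: [-0.9, -0.5, -2.0]
grip_width: 0.5
finger_force: 30.0
t 7.25 shift [ 0.0727  0.0485 -0.0739] turn [-25.66   0.15  14.98]
[-0.593  0.406  1.489  0.852  1.868 -0.602]
```

```bash
python3 -m inch '[[[0.015,0.01,-0.015],[-5,0,3]],[[0.03,0.02,-0.03],[-10,0,6]],[[0.045,0.03,-0.045],[-15,0.1,9]],[[0.06,0.04,-0.06],[-20,0.1,12]],[[0.073,0.0485,-0.074],[-25.7,0.1,15]],[[0.073,0.0485,-0.074],[-25.7,0.1,15]],[[0.073,0.0485,-0.074],[-25.7,0.1,15]]]'
python3 -m inch '[[[0,0,0],[3.5,0,6.1]],[[0,0,0],[7,0,12.1]],[[0,0,0],[10.5,0,18.2]],[[0,0,0],[14,0,24.2]],[[0,0,0],[17.5,0,30.3]],[[0,0,0],[21,0,36.4]],[[0,0,0],[25,0,43.3]],[[0,0,0],[30,0,52]]]'
python3 - <<'E'
from h import *
P,C,s=cur();print(np.round(s["q"],3)); print("tin up",C.apply([.866,0,-.5]))
E
```

```text
time: 7.95
position: [0.5981, 0.0031, 0.4949]
eef_rot: [-3.123, -1.045, 1.039]
force: [0.5, 1.2, -1.9]
grip_width: 0.5
finger_force: 30.0
time: 8.75
position: [0.5993, 0.0023, 0.4946]
eef_rot: [-1.858, -0.454, 0.074]
force: [1.0, -0.0, -2.2]
grip_width: 0.498
finger_force: 30.0
[-0.644  0.483  1.349  1.124  2.041  0.651]
tin up [ 0.74953915 -0.42489625  0.50755319]
```

```bash
for i in 1; do python3 -m inch '[[[0,0,0],[3.5,0,6.1]],[[0,0,0],[7,0,12.1]],[[0,0,0],[10.5,0,18.2]],[[0,0,0],[14,0,24.2]],[[0,0,0],[17.5,0,30.3]],[[0,0,0],[21,0,36.4]],[[0,0,0],[25,0,43.3]],[[0,0,0],[30,0,52]]]'; done
python3 -m inch '[[[0,0,0],[3.5,0,6.1]],[[0,0,0],[7,0,12.1]],[[0,0,0],[10.5,0,18.2]],[[0,0,0],[14,0,24.2]],[[0,0,0],[17.5,0,30.3]],[[0,0,0],[21,0,36.4]],[[0,0,0],[25,0,43.3]],[[0,0,0],[30,0,52]]]'
python3 -m inch '[[[0,0,0],[0,0,0]],[[0,0,0],[0,0,0]]]'
python3 - <<'E'
from h import *
P,C,s=cur();print(np.round(s["q"],3)); print("tin up",C.apply([.866,0,-.5])); go([.6,0,.5],tgt(60,30,1))
snap("side","pics/inv.png")
E
```

```text
time: 9.55
position: [0.5996, 0.0024, 0.4943]
eef_rot: [-1.311, 0.42, 0.062]
force: [1.1, 0.1, -2.0]
grip_width: 0.498
finger_force: 30.0
time: 10.35
position: [0.5998, 0.0025, 0.4944]
eef_rot: [-0.115, 1.045, 0.953]
force: [0.2, 0.1, -1.4]
grip_width: 0.496
finger_force: 30.0
time: 10.55
position: [0.5994, 0.0025, 0.4956]
eef_rot: [-0.136, 1.044, 0.934]
force: [-0.3, -0.8, -2.9]
grip_width: 0.499
finger_force: 30.0
[-0.679  0.685  1.884  1.717  2.108  2.158]
tin up [ 0.05844818 -0.03478115 -0.99766231]
t 10.55 shift [-0.0046 -0.002   0.0005] turn [ 2.16 -0.06  3.25]
```

View pics/inv.png

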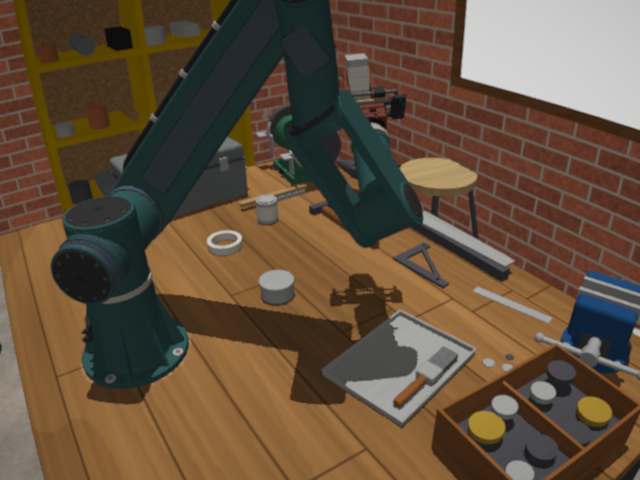

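The tin is upside down, base up at about (357,65) in the side view, and about 4° off vertical. I'll trim that and hold for more than 1 s.

```bash
python3 -m inch '[[[0,0,0],[2.2,-0.1,3.3]],[[0,0,0],[2.2,-0.1,3.3]],[[0,0,0],[2.2,-0.1,3.3]],[[0,0,0],[2.2,-0.1,3.3]],[[0,0,0],[2.2,-0.1,3.3]],[[0,0,0],[2.2,-0.1,3.3]],[[0,0,0],[2.2,-0.1,3.3]],[[0,0,0],[2.2,-0.1,3.3]]]'
python3 -c "
from h import *
print(cur()[1].apply([.866,0,-.5]))"
python3 -m inch '[[[0,0,0],[0,0,0]],[[0,0,0],[0,0,0]],[[0,0,0],[0,0,0]],[[0,0,0],[0,0,0]],[[0,0,0],[0,0,0]],[[0,0,0],[0,0,0]],[[0,0,0],[0,0,0]],[[0,0,0],[0,0,0]]]'
python3 -m inch '[[[0,0,0],[0,0,0]],[[0,0,0],[0,0,0]],[[0,0,0],[0,0,0]],[[0,0,0],[0,0,0]],[[0,0,0],[0,0,0]],[[0,0,0],[0,0,0]],[[0,0,0],[0,0,0]],[[0,0,0],[0,0,0]]]'
python3 -c "
from h import *
print(cur()[1].apply([.866,0,-.5]))"
```

```text
time: 11.4
position: [0.5991, 0.0025, 0.497]
eef_rot: [0.005, 1.047, 1.051]
force: [-0.6, -0.7, -2.1]
grip_width: 0.505
finger_force: 30.0
[-0.0018604   0.00154593 -0.99997507]
time: 12.2
position: [0.5991, 0.0025, 0.497]
eef_rot: [0.006, 1.047, 1.052]
force: [-0.3, -0.3, -1.1]
grip_width: 0.501
finger_force: 30.0
time: 13.0
position: [0.5991, 0.0025, 0.497]
eef_rot: [0.006, 1.047, 1.052]
force: [-0.0, -0.6, -1.5]
grip_width: 0.499
finger_force: 30.0
[-0.0021699   0.00177051 -0.99997408]
```

```bash
python3 -m inch '[[[0,0,0],[-3.5,0,-6.1]],[[0,0,0],[-7,0,-12.1]],[[0,0,0],[-10.5,0,-18.2]],[[0,0,0],[-14,0,-24.2]],[[0,0,0],[-17.5,0,-30.3]],[[0,0,0],[-21,0,-36.4]],[[0,0,0],[-25,0,-43.3]],[[0,0,0],[-30,0,-52]]]'
python3 -m inch '[[[0,0,0],[-3.5,0,-6.1]],[[0,0,0],[-7,0,-12.1]],[[0,0,0],[-10.5,0,-18.2]],[[0,0,0],[-14,0,-24.2]],[[0,0,0],[-17.5,0,-30.3]],[[0,0,0],[-21,0,-36.4]],[[0,0,0],[-25,0,-43.3]],[[0,0,0],[-30,0,-52]]]'
python3 -m inch '[[[0,0,0],[-3.5,0,-6.1]],[[0,0,0],[-7,0,-12.1]],[[0,0,0],[-10.5,0,-18.2]],[[0,0,0],[-14,0,-24.2]],[[0,0,0],[-17.5,0,-30.3]],[[0,0,0],[-21,0,-36.4]],[[0,0,0],[-25,0,-43.3]],[[0,0,0],[-30,0,-52]]]'
python3 -m inch '[[[0,0,0],[0,0,0]],[[0,0,0],[0,0,0]]]'
python3 - <<'E'
from h import *
P,C,s=cur(); print(np.round(s["q"],3),C.apply([.866,0,-.5]))
t=np.array([.447,-.361])+.035*np.array([-.237,.97]); print(t)
R=tgt(75,-30,-1); go([t[0],t[1],.25],R); x=s["q"]
for f in np.linspace(0,1,6):
  x,e,m=ik(P+f*(np.array([t[0],t[1],.25])-P),tgt(60+15*f,-30,-1),x); print(e.round(4),m.round(2),end=" ")
E
```

```text
time: 13.8
position: [0.5991, 0.0025, 0.4964]
eef_rot: [-1.275, 0.467, 0.071]
force: [-0.2, 0.8, -1.4]
grip_width: 0.501
finger_force: 30.0
time: 14.6
position: [0.599, 0.0024, 0.4965]
eef_rot: [-1.823, -0.409, 0.053]
force: [0.4, -0.3, -2.3]
grip_width: 0.497
finger_force: 30.0
time: 15.4
position: [0.5987, 0.0026, 0.4968]
eef_rot: [-3.0, -1.043, 0.925]
force: [-0.1, 0.6, -2.2]
grip_width: 0.498
finger_force: 30.0
time: 15.6
position: [0.5985, 0.0029, 0.4971]
eef_rot: [-2.982, -1.043, 0.908]
force: [0.7, 0.0, -2.2]
grip_width: 0.504
finger_force: 30.0
[-0.68   0.198  1.551  1.021  1.654 -0.163] [ 0.06903261 -0.04098029  0.99675028]
[ 0.438705 -0.32705 ]
t 15.6 shift [-0.394   0.0465 -0.1949] turn [ 10.72  -0.66 -11.47]
0.0 0.8 0.0 0.79 0.0 0.8 0.0 0.85 0.0 0.82 0.0 0.77
```

```bash
python3 -m inch '[[[-0.035,0.004,-0.017],[1.5,0,-1.5]],[[-0.075,0.008,-0.037],[3,0,-3]],[[-0.115,0.013,-0.057],[4.5,-0.2,-4.5]],[[-0.155,0.018,-0.077],[6,-0.3,-6]],[[-0.195,0.023,-0.097],[7.5,-0.4,-7.5]],[[-0.235,0.028,-0.117],[9,-0.5,-9]],[[-0.275,0.032,-0.137],[10.7,-0.6,-11.4]],[[-0.31,0.036,-0.153],[10.7,-0.7,-11.5]]]'
python3 -m inch '[[[0,0,0],[0,0,0]],[[0,0,0],[0,0,0]]]'
python3 - <<'E'
from h import *
P,C,s=cur(); print(C.apply([.866,0,-.5]))
go([.439,-.327,.16],tgt(75,-30,-1))
E
```

```text
time: 16.4
position: [0.4737, -0.2595, 0.3002]
eef_rot: [3.139, -1.047, 1.311]
force: [0.6, 0.7, -1.2]
grip_width: 0.496
finger_force: 30.0
time: 16.6
position: [0.4741, -0.2579, 0.3015]
eef_rot: [3.14, -1.048, 1.309]
force: [-0.0, 1.4, -2.0]
grip_width: 0.499
finger_force: 30.0
[-1.20563810e-03 -6.37517191e-04  9.99977070e-01]
t 16.6 shift [-0.1605 -0.016   0.0049] turn [ 0.12 -0.05 -0.  ]
```

```bash
python3 -m inch '[[[-0.035,-0.004,0.001],[0,0,0]],[[-0.07,-0.008,0.002],[0,0,0]],[[-0.105,-0.012,0.003],[0,0,0]],[[-0.14,-0.014,0.004],[0,0,0]],[[-0.16,-0.016,0.005],[0,0,0]],[[-0.16,-0.016,0.005],[0,0,0]],[[-0.16,-0.016,0.005],[0,0,0]]]'
python3 - <<'E'
from h import *
P,C,s=cur(); print(P,C.apply([.866,0,-.5]))
go([.439,-.327,.06],tgt(75,-30,-1))
a=read_camera("top");b=read_camera("side")
cv2.imwrite("pics/pl.png",np.hstack([cv2.resize(a["image"][190:340,385:535],(400,400)),cv2.resize(b["image"][250:430,300:480],(400,400))]))
E
```

```text
time: 17.3
position: [0.44, -0.3258, 0.1626]
eef_rot: [3.132, -1.046, 1.318]
force: [-0.4, 0.5, -2.4]
grip_width: 0.498
finger_force: 30.0
[ 0.44000424 -0.32578003  0.1626354 ] [-0.00430775  0.00189951  0.99996692]
t 17.3 shift [-0.0896 -0.0011  0.0501] turn [0.11 0.04 0.25]
```

View pics/pl.png

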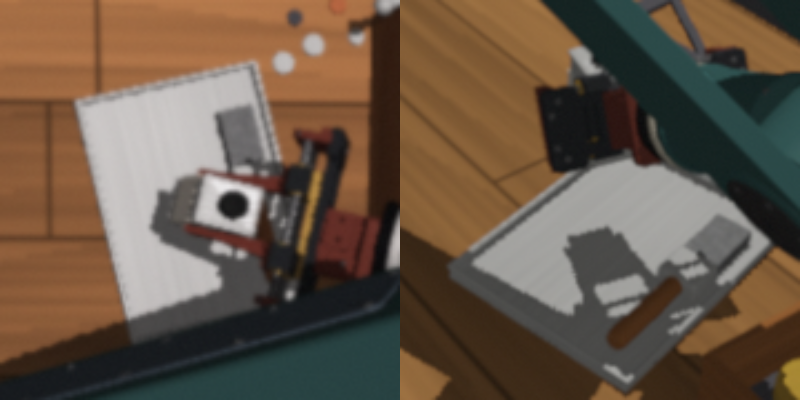

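The tin hangs upright over the empty half of the tray: cap at crop (232,205), brush to the right at about (237,135). I'll lower it slowly, shifted a few mm further from the brush.

Run:
```python
from h import *
go([.437,-.320,.058],tgt(75,-30,-1))
```

```text
t 17.4 shift [-0.0885 -0.0051  0.057 ] turn [0.11 0.14 0.31]
```

```bash
python3 -m inch '[[[-0.018,-0.001,0.012],[0,0,0]],[[-0.036,-0.002,0.024],[0,0,0]],[[-0.054,-0.003,0.036],[0,0,0]],[[-0.068,-0.004,0.045],[0,0,0]],[[-0.08,-0.005,0.052],[0,0,0.2]],[[-0.0885,-0.005,0.057],[0,0,0.3]],[[-0.0885,-0.005,0.057],[0,0,0.3]],[[-0.0885,-0.005,0.057],[0,0,0.3]]]'
python3 - <<'E'
from h import *
P,C,s=cur(); print(s["force"]); go([.437,-.320,.0515],tgt(75,-30,-1))
E
```

```text
time: 18.2
position: [0.4363, -0.3205, 0.0565]
eef_rot: [3.142, -1.046, 1.307]
force: [-0.3, -0.5, -2.8]
grip_width: 0.496
finger_force: 30.0
[-0.28817257 -0.52132004 -2.77762349]
t 18.2 shift [-0.004   0.0005  0.0031] turn [ 0.12  0.08 -0.07]
```

```bash
python3 -m inch '[[[-0.0009,0,0.0005],[0,0,0]],[[-0.0017,0,0.001],[0,0,0]],[[-0.0026,0,0.0015],[0,0,0]],[[-0.0035,0,0.002],[0,0,0]],[[-0.0035,0,0.002],[0,0,0]]]'
python3 -m inch '[[[-0.0009,0,0.0005],[0,0,0]],[[-0.0009,0,0.0005],[0,0,0]],[[-0.0009,0,0.0005],[0,0,0]]]'
```

```text
time: 18.7
position: [0.4362, -0.3204, 0.0524]
eef_rot: [-3.141, -1.045, 1.307]
force: [-0.4, -0.5, -2.3]
grip_width: 0.496
finger_force: 30.0
time: 19.0
position: [0.4362, -0.3204, 0.0513]
eef_rot: [-3.141, -1.046, 1.306]
force: [-0.9, -0.1, -1.8]
grip_width: 0.501
finger_force: 30.0
```

```bash
python3 -m inch '[[[-0.0009,0,0.0005],[0,0,0]],[[-0.0009,0,0.0005],[0,0,0]],[[-0.0009,0,0.0005],[0,0,0]]]'
python3 -c "
from h import *
print([np.round(get_state()['force'],2) for _ in range(2)])"
```

```text
time: 19.3
position: [0.4362, -0.3204, 0.0511]
eef_rot: [3.141, -1.046, 1.307]
force: [-0.7, -2.1, 5.8]
grip_width: 0.497
finger_force: 30.0
[array([-0.7 , -2.09,  5.84]), array([-0.7 , -2.09,  5.84])]
```

The tin is touching the tray floor with about 8 N. I'll release it and back off along the tool axis.

```bash
python3 -m inch '[[[0,0,0],[0,0,0]],[[0,0,0],[0,0,0]],[[0,0,0],[0,0,0]],[[0,0,0],[0,0,0]],[[0,0,0],[0,0,0]],[[0,0,0],[0,0,0]],[[0,0,0],[0,0,0]],[[0,0,0],[0,0,0]]]' 10
python3 -m inch '[[[0,0,-0.01],[0,0,0]],[[0,0,-0.03],[0,0,0]],[[0,0,-0.06],[0,0,0]],[[0,0,-0.1],[0,0,0]],[[0,0,-0.14],[0,0,0]],[[0,0,-0.18],[0,0,0]],[[0,0,-0.2],[0,0,0]],[[0,0,-0.2],[0,0,0]]]'
python3 - <<'E'
from h import *
a=read_camera("top");b=read_camera("side")
cv2.imwrite("pics/end.png",np.hstack([cv2.resize(a["image"][190:340,385:535],(400,400)),cv2.resize(b["image"][180:480,260:560],(400,400))]))
print(np.round(get_state()["force"],1))
E
```

```text
time: 20.1
position: [0.4362, -0.3204, 0.0503]
eef_rot: [-3.141, -1.045, 1.307]
force: [0.2, 0.2, -0.0]
grip_width: 0.963
finger_force: 0.0
time: 20.9
position: [0.3902, -0.4909, 0.1519]
eef_rot: [3.136, -1.041, 1.309]
force: [0.2, 0.6, -1.4]
grip_width: 0.956
finger_force: 0.0
[ 0.4  0.1 -0.6]
```

View pics/end.png

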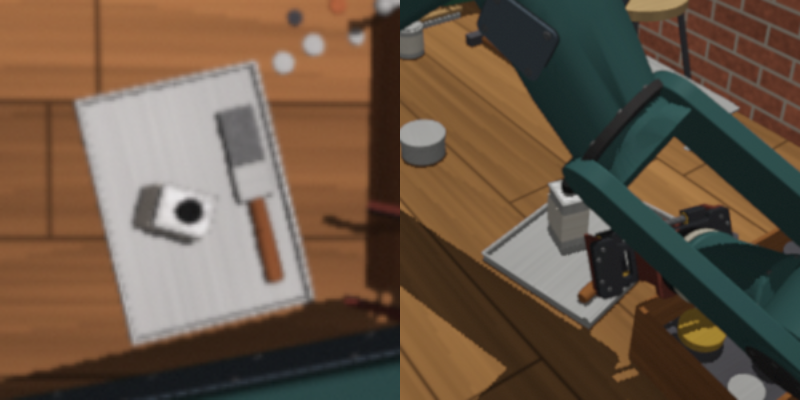

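The tin stands upright on its own on the tray floor, cap at crop (190,210). The brush hasn't moved and the gripper is clear.

```bash
python3 -m inch '[[[0.02,0,-0.01],[0,0,0]],[[0.05,0,-0.03],[0,0,0]],[[0.07,0,-0.04],[0,0,0]],[[0.07,0,-0.04],[0,0,0]],[[0.07,0,-0.04],[0,0,0]],[[0.07,0,-0.04],[0,0,0]]]' && python3 -c "
from rig import hand_in
print(hand_in())"
```

```text
time: 21.6
position: [0.3912, -0.4862, 0.2303]
eef_rot: [-3.139, -1.047, 1.304]
force: [-0.2, -0.0, -0.6]
grip_width: 0.963
finger_force: 0.0
the job is handed in; nothing more can be done
None
```

I held the tin cap-down for about 1.6 s, then set it upright on its own on the tray floor beside the paintbrush, with nothing else on the bench moved on purpose. I handed the job in at 21.6 s with the gripper clear.

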